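# Press the walnut rosette home on its glue

## Robot

A 6-joint arm with a two-finger parallel gripper is mounted at the origin on the work surface. World frame = base frame: x ahead of the robot, y to its left, z up, the work surface at z = 0. Lengths are in m, angles in rad, forces in N, time in s.
With the tool pointing down it reaches from about 0.425 to 1.125 m from the base axis. Payload 14.9 kg.
Tool frame: the origin (TCP) lies on the centre line of the jaws, within the pads' length; the fingertips stand 22 mm ahead of it and the grasp point (between the pads) lies 3 mm ahead of it; z points along the fingers, y is the direction in which the jaws open and shut (so a half turn about z gives the same grasp; the last joint's range is limited). The gripper opens to 91 mm and grips with 3 to 60 N. Pads are 32 mm wide; open, the fingers measure 118 mm over their backs; the gripper's body (76 mm by 178 mm) begins 60 mm behind the grasp point.
Start: joints at [-1.333, 0.379, 1.734, -0, 1.028, -0.033], TCP at [0.187, -0.675, 0.236] pointing down, gripper open.
Joint ranges: [-2.77, 2.77], [-0.74, 2.19], [0, 2.66], [-1.06, 4.2], [0.31, 2.87], [-3.08, 3.08]. Speed limits (rad/s): [1.89, 1.89, 2.39, 3.14, 3.14, 3.14].

## Interface

Orientations are given as a unit quaternion [w, x, y, z].
In Python, from rig import env, vision gives the robot as it stands.
- The arm moves only by the tool carry_out, never from a script. Its arguments are lists of equal length, an entry for each row: "rotation": the turn, a rotation vector about the tool's x, y, z in rad, a list of three; "travel": the shift along the tool's x, y, z in m, a list of three; "jaw": the closure, from 0 (fully open) to 1 (shut). A call has 1 to 8 rows; each row shifts and turns the commanded pose from where the row before left it, along the tool's axes as they then stand; what a row does not reach is not made up. A row lasts 1/12 s, in which the tool goes at most 41.7 mm and 7.16 degrees, less where a joint would pass 70% of its speed; a pose out of reach is approached as far as the arm can. A call with a gripper value outside its range is refused whole. The fingers move at their own pace and stop on an object; "newtons" is the grip in N (left out, the last holds). Time passes only in rows, so rows that do not move let the fingers close. It gives the time, the measured TCP pose, the force and the opening at its end, in the units of the state.
- env.observe(): the state, without advancing time (a new reading comes with each control period).
- vision.read_camera(name): name is "scene" or "top"; returns the picture (384x512x3 uint8, blue, green, red); there is no depth.
- vision.calibration(name): a dict with "fovy" (degrees; the focal length in pixels is half the picture's height over the tangent of half this angle, whatever the lens; pixels are square), "cx", "cy" (the principal point, pixels), "distortion" ([k1, k2, p1, p2, k3] as OpenCV has them; the pictures are not rectified), "R" (3x3) and "t" (3): a world point X has camera coordinates R X + t. Camera axes: x right, y down, z forward; pixel columns grow to the right and rows downward; lengths in m; the calibration is good to about 2 mm. A picture is of the moment at which its call begins. calibration takes no time and is no camera call.
- env.sign_off(): hands the job in, once; it reports no verdict.
Trained networks look in the newest picture that a camera, given by its name, has taken for a name from the list of things; names that differ only in an ending like _2 or _b are one class to them, and where a whole thing is asked for, a point or a joint stands for the part that bears it (a point fixed in the world has none). Each returns a list of dicts, best first, with "confidence" (0 to 1); they miss things now and then, are a little off and sometimes report something else, mostly with a low value. They report only what shows in the picture. A call takes as long as a camera call.
- vision.boxes_of(thing, camera): "position" ([x, y, z] in m, in world coordinates, good to about 4 mm: the middle of the surface that is visible of it).
- vision.tip_of(thing, camera): "position" ([x, y, z] in m, in world coordinates, good to about 4 mm: a listed point, or the origin of a listed thing).
The state is a dict: "time": time; "q": joint angles; "qvel": joint speeds; "joint_efforts": joint torques, N m; "position": TCP position; "orientation": TCP orientation; "contact_force": force on the tool from outside, world axes, zero at the start; "moment": the same for the moment, N m; "opening": finger opening in m.
Only numpy, scipy, OpenCV 4.12 (cv2) and the standard library are available. Lean on these libraries where they do the work, as an engineer would, in place of code of your own. Each camera call takes 0.05 s, during which the arm holds its last target. There are 200 camera calls.

## Task

The four carved rosettes on the door panel stand a little proud on their spigots, and only the dark walnut one has glue on it. Press the walnut rosette gently with the fingertips until it is fully down on the panel, keep it pressed there for about two seconds so that the glue grabs, then draw the hand back clear above it. Do not pull it up or lift anything, do not touch the other three rosettes, and leave the tools, the glue bottle and the spare rosette where they are.

Things in the scene. Friction and masses are not known exactly. Their poses are not given: they have to be found in the camera images.
- panel: pale ash door panel lying flat on the bench, fixed there, 260 (its x) by 340 (its y) by 22 mm thick, with a thin darker border line; origin at the centre of its underside, at bench height. The four rosettes stand on it at (x, y) = (-60, -65), (-60, 65), (40, -65), (40, 65) mm in its frame; which stands where differs from run to run.
- walnut: dark brown walnut rosette on the panel: 48 mm disc, 9 mm high, with a 20 mm boss, top 14 mm above its origin (centre of its underside; z up). Stands with a 5 to 7 mm gap under it; slides only up and down, needs 3 to 4 N, stays where left. Fully down it stops hard on the panel: origin 22 mm, boss top 36 mm above the bench.
- cherry: the red-brown cherry rosette on the panel, to be left alone: a 48 mm disc, 9 mm high, with a 20 mm boss whose top is 14 mm above its origin (centre of its underside; z up). Stands on its spigot with a 5 to 7 mm gap under it.
- maple_a: one of the two pale maple rosettes on the panel, to be left alone: a 48 mm disc, 9 mm high, with a 20 mm boss whose top is 14 mm above its origin (centre of its underside; z up). Stands on its spigot with a 5 to 7 mm gap under it.
- maple_b: the other pale maple rosette on the panel, to be left alone: a 48 mm disc, 9 mm high, with a 20 mm boss whose top is 14 mm above its origin (centre of its underside; z up). Stands on its spigot with a 5 to 7 mm gap under it.
- chisel: loose chisel, 240 mm long, 26 mm high, turned brown handle and steel blade, lying on the panel along its far (+x) edge; origin under its middle, its x axis runs from handle to blade.
- gouge: a second chisel of the same shape lying on the bench beside the panel; same origin and axes.
- glue: white glue bottle with orange cap, 56 mm across, 140 mm high, standing on the bench beside the panel; origin at the centre of its underside.
- mallet: carver's mallet lying on the bench, 215 mm long, dark round head 70 mm across, pale handle; origin on the bench under the joint of head and handle, x towards the head.
- spare: a spare pale maple rosette lying loose on the bench beside the panel: a 48 mm disc, 9 mm high, with a 20 mm boss whose top is 14 mm above its origin (centre of its underside; z up). 

How it is judged:
By the outcome, as a careful person would: the job done as asked, in the order asked, and still so for the second after the job is handed in, with the robot touching nothing.
It also fails if it takes over 40 s, if anything falls off the work surface, if the arm or the gripper's body presses on something with over 40 N, if the wrist force passes 120 N, or if a joint passes its speed limit or range.

## Working session

There is one attempt and no reset: what is moved stays moved. The work goes in short steps, Python scripts to look and compute and a tool call to move; the robot and the scene stay as the last step left them, time stands still between calls to the robot, and variables do not carry over. Pictures are saved under pics/ and viewed, about 8 in all and at most 12, crops included, and the job is handed in when it is done.

Besides the shell and the picture viewer there is one more tool, called by a JSON object that holds its "fn" and its "kwargs", one argument or row to a line. carry_out: Moves the arm, as the interface text tells. Its arguments: {"type":"object","properties":{"rotation":{"type":"array"},"travel":{"type":"array"},"jaw":{"type":"array"},"newtons":{"type":"number"}},"required":["rotation","travel","jaw"]}

```bash
mkdir -p pics; python3 - <<'E'
from rig import env, vision
import cv2
s=env.observe(); print({k:s[k] for k in('time','position','orientation','contact_force','opening')})
for c in('top','scene'):
    cv2.imwrite(f'pics/{c}1.png',vision.read_camera(c))
    for n in('walnut','cherry','maple_a','panel'):
        print(c,n,[(d['confidence'],d['position']) for d in vision.tip_of(n,c)][:3])
E
```

```text
{'time': 0.0, 'position': array([ 0.18715476, -0.67411636,  0.23526956]), 'orientation': array([-5.61928233e-04,  9.90846835e-01,  1.34989737e-01, -6.09746414e-05]), 'contact_force': array([-0.30288957,  0.04983427,  0.45571792]), 'opening': 0.09111131852682895}
top walnut [(0.76, [0.4754, 0.0002, 0.0226])]
top cherry [(0.63, [0.5779, -0.0124, 0.026])]
top maple_a [(0.71, [0.4909, 0.1303, 0.0263]), (0.52, [0.5926, 0.116, 0.0268]), (0.45, [0.4762, -0.1731, -0.0036])]
top panel [(0.78, [0.5438, 0.0552, -0.0023]), (0.59, [0.5686, 0.3711, -0.0012])]
scene walnut [(0.55, [0.476, 0.0025, 0.0312])]
scene cherry [(0.81, [0.5735, -0.0123, 0.0255]), (0.18, [0.5721, -0.1845, -0.0018])]
scene maple_a [(0.82, [0.5944, 0.1226, 0.0256]), (0.62, [0.4957, 0.128, 0.0277])]
scene panel [(0.85, [0.5431, 0.0617, -0.0023]), (0.28, [0.476, 0.0017, 0.0272])]
```

View pics/top1.png

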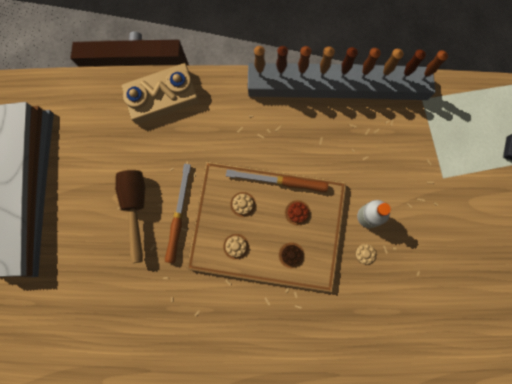

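View pics/scene1.png

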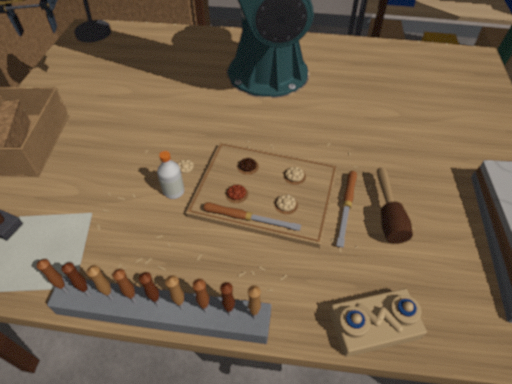

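The top view shows walnut at about (291,255), cherry (297,212), the maples (242,204) and (235,246), and the glue at (372,214). The scene view agrees: walnut is the near-base rosette on the -y side. I'll refine its position from pixels.

```bash
cat > h.py <<'E'
import numpy as np, cv2
from rig import env, vision
def ray(c,uv,z):
    k=vision.calibration(c); f=192/np.tan(np.radians(k['fovy'])/2)
    K=np.array([[f,0,k['cx']],[0,f,k['cy']],[0,0,1]])
    p=cv2.undistortPoints(np.array([[uv]],float),K,np.array(k['distortion'],float))[0,0]
    R=np.array(k['R']);t=np.array(k['t']); o=-R.T@t; d=R.T@np.array([*p,1])
    return o+d*(z-o[2])/d[2]
E
python3 - <<'E'
from h import *
for c,(u,v) in(('top',(291,255)),('scene',(248,165))):
    im=cv2.imread(f'pics/{c}1.png').max(2)
    m=np.zeros_like(im); m[v-13:v+14,u-13:u+14]=im[v-13:v+14,u-13:u+14]<85
    n,l,st,ce=cv2.connectedComponentsWithStats(m); i=1+st[1:,4].argmax()
    print(c,st[i],ce[i],ray(c,ce[i],.035))
    a,b=st[i,:2],st[i,:2]+st[i,2:4]-1; print(' box mid',ray(c,(a+b)/2,.035))
s=cv2.imread('pics/top1.png')[150:300,180:400]
cv2.imwrite('pics/t2.png',cv2.resize(s,None,fx=3.5,fy=3.5,interpolation=cv2.INTER_CUBIC))
for uv in((207,165),(346,184),(331,291),(190,270)): print('corner',ray('top',uv,.022))
E
```

```text
top [281 245  23  22 391] [292.37851662 255.52941176] [ 0.47419116 -0.00133225  0.035     ]
 box mid [ 4.74247136e-01 -4.67183829e-04  3.50000000e-02]
scene [238 158  18  14 192] [246.63541667 164.72916667] [0.48184377 0.00070312 0.035     ]
 box mid [4.81059199e-01 2.15272611e-04 3.50000000e-02]
corner [0.68716532 0.20341939 0.022     ]
corner [ 0.6449141  -0.12940348  0.022     ]
corner [ 0.39437912 -0.09138245  0.022     ]
corner [0.43729241 0.23452781 0.022     ]
```

View pics/t2.png

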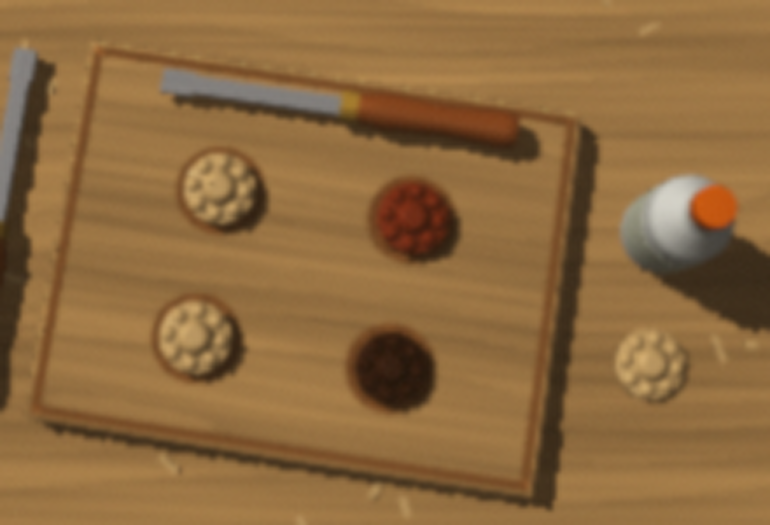

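{"fn": "carry_out", "kwargs": {
  "rotation": [
    [0, 0, 0],
    [0, 0, 0],
    [0, 0, 0],
    [0, 0, 0],
    [0, 0, 0],
    [0, 0, 0],
    [0, 0, 0],
    [0, 0, 0]
  ],
  "travel": [
    [0.025, 0, 0],
    [0.025, 0, 0],
    [0.025, 0, 0],
    [0.025, -0.01, 0],
    [0.025, -0.02, 0],
    [0.02, -0.025, 0],
    [0.02, -0.025, 0],
    [0.02, -0.025, 0]
  ],
  "jaw": [1, 1, 1, 1, 1, 1, 1, 1],
  "newtons": 10
}}

```text
time: 1.17
position: [0.3379, -0.5224, 0.2359]
orientation: [0.0, 0.991, 0.135, 0.0]
contact_force: [0.3, -1.2, -0.1]
opening: 0.041
```

{"fn": "carry_out", "kwargs": {
  "rotation": [
    [0, 0, 0],
    [0, 0, 0],
    [0, 0, 0],
    [0, 0, 0],
    [0, 0, 0],
    [0, 0, 0],
    [0, 0, 0],
    [0, 0, 0]
  ],
  "travel": [
    [0.02, -0.028, 0],
    [0.02, -0.029, 0],
    [0.02, -0.03, 0],
    [0.02, -0.03, 0],
    [0.018, -0.03, 0],
    [0.018, -0.03, 0],
    [0.018, -0.03, 0],
    [0.017, -0.03, 0]
  ],
  "jaw": [1, 1, 1, 1, 1, 1, 1, 1]
}}

```text
time: 1.83
position: [0.4198, -0.2535, 0.2362]
orientation: [0.0, 0.991, 0.135, 0.0]
contact_force: [1.2, -0.4, -0.3]
opening: 0.0009
```

{"fn": "carry_out", "kwargs": {
  "rotation": [
    [0, 0, 0],
    [0, 0, 0],
    [0, 0, 0],
    [0, 0, 0],
    [0, 0, 0],
    [0, 0, 0],
    [0, 0, 0],
    [0, 0, 0]
  ],
  "travel": [
    [0.017, -0.03, 0],
    [0.017, -0.03, 0],
    [0.017, -0.03, 0],
    [0.017, -0.03, 0],
    [0.016, -0.03, 0],
    [0.016, -0.03, 0],
    [0.015, -0.03, 0],
    [0.007, -0.019, 0]
  ],
  "jaw": [1, 1, 1, 1, 1, 1, 1, 1]
}}

```text
time: 2.5
position: [0.4764, 0.0007, 0.2363]
orientation: [-0.0, 0.991, 0.136, 0.0]
contact_force: [-0.2, 0.5, 0.2]
opening: 0.0007
```

{"fn": "carry_out", "kwargs": {
  "rotation": [
    [0, 0, 0],
    [0, 0, 0],
    [0, 0, 0],
    [0, 0, 0],
    [0, 0, 0],
    [0, 0, 0],
    [0, 0, 0],
    [0, 0, 0]
  ],
  "travel": [
    [0, 0, 0.02],
    [0, 0, 0.025],
    [0, 0, 0.025],
    [0, 0, 0.025],
    [0, 0, 0.025],
    [0, 0, 0.02],
    [0, 0, 0.012],
    [0, 0, 0]
  ],
  "jaw": [1, 1, 1, 1, 1, 1, 1, 1]
}}

```text
time: 3.17
position: [0.4745, -0.0017, 0.0818]
orientation: [-0.0, 0.991, 0.135, -0.002]
contact_force: [-0.6, -0.3, -1.1]
opening: 0.0006
```

```bash
python3 - <<'E'
from h import *
s=env.observe();print(s['position'],s['contact_force'])
im=vision.read_camera('scene')[110:250,170:350]
cv2.imwrite('pics/s3.png',cv2.resize(im,None,fx=4,fy=4,interpolation=cv2.INTER_CUBIC))
E
```

```text
[ 0.47445069 -0.00174358  0.08184735] [-0.56443707 -0.28588209 -1.14749806]
```

View pics/s3.png

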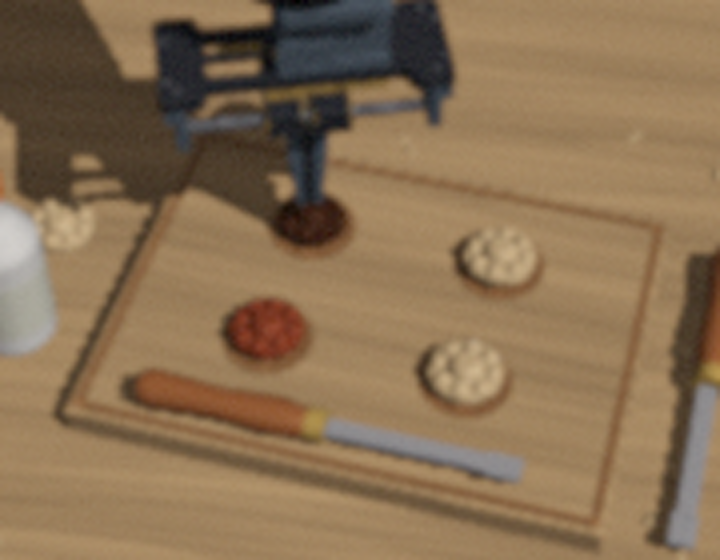

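The closed fingertips, around (310,205) in the crop, hang directly over the walnut rosette's centre at (312,222). Nothing else is near them, so I'll press in small steps.

{"fn": "carry_out", "kwargs": {
  "rotation": [
    [0, 0, 0],
    [0, 0, 0],
    [0, 0, 0],
    [0, 0, 0],
    [0, 0, 0],
    [0, 0, 0],
    [0, 0, 0],
    [0, 0, 0]
  ],
  "travel": [
    [0.001, -0.001, 0.004],
    [0.001, 0, 0.004],
    [0, 0, 0.003],
    [0, 0, 0.002],
    [0, 0, 0.002],
    [0, 0, 0.002],
    [0, 0, 0.001],
    [0, 0, 0]
  ],
  "jaw": [1, 1, 1, 1, 1, 1, 1, 1]
}}

```text
time: 3.88
position: [0.4774, -0.0003, 0.0658]
orientation: [-0.0, 0.991, 0.135, -0.0]
contact_force: [0.5, 0.9, -0.1]
opening: 0.0005
```

{"fn": "carry_out", "kwargs": {
  "rotation": [
    [0, 0, 0],
    [0, 0, 0],
    [0, 0, 0],
    [0, 0, 0],
    [0, 0, 0]
  ],
  "travel": [
    [0, 0, 0.001],
    [0, 0, 0.001],
    [0, 0, 0.001],
    [0, 0, 0.001],
    [0, 0, 0]
  ],
  "jaw": [1, 1, 1, 1, 1]
}}

```text
time: 4.3
position: [0.4775, -0.0003, 0.0618]
orientation: [-0.0, 0.991, 0.135, 0.0]
contact_force: [0.4, 0.5, -0.9]
opening: 0.0008
```

{"fn": "carry_out", "kwargs": {
  "rotation": [
    [0, 0, 0],
    [0, 0, 0],
    [0, 0, 0]
  ],
  "travel": [
    [0, 0, 0.001],
    [0, 0, 0.001],
    [0, 0, 0]
  ],
  "jaw": [1, 1, 1, 1]
}}

```text
$.jaw: bad value
```

{"fn": "carry_out", "kwargs": {
  "rotation": [
    [0, 0, 0],
    [0, 0, 0],
    [0, 0, 0]
  ],
  "travel": [
    [0, 0, 0.001],
    [0, 0, 0.001],
    [0, 0, 0]
  ],
  "jaw": [1, 1, 1]
}}

```text
time: 4.55
position: [0.4775, -0.0003, 0.0598]
orientation: [0.0, 0.991, 0.135, 0.0]
contact_force: [0.2, -0.1, 0.2]
opening: 0.0001
```

{"fn": "carry_out", "kwargs": {
  "rotation": [
    [0, 0, 0]
  ],
  "travel": [
    [0, 0, 0.001]
  ],
  "jaw": [1]
}}

```text
time: 4.63
position: [0.4775, -0.0003, 0.0589]
orientation: [-0.0, 0.991, 0.135, -0.0]
contact_force: [-0.5, 0.2, 3.0]
opening: 0.0006
```

```bash
python3 - <<'E'
from h import *
s=env.observe();print(s['position'],s['contact_force'])
im=vision.read_camera('scene')[130:200,210:310]
cv2.imwrite('pics/s4.png',cv2.resize(im,None,fx=7,fy=7,interpolation=cv2.INTER_CUBIC))
print(env.observe()['contact_force'])
E
```

```text
[ 4.77491802e-01 -2.98453001e-04  5.89449289e-02] [-0.46235206  0.23536834  3.04644501]
[0.08480589 0.60090992 2.77539728]
```

View pics/s4.png

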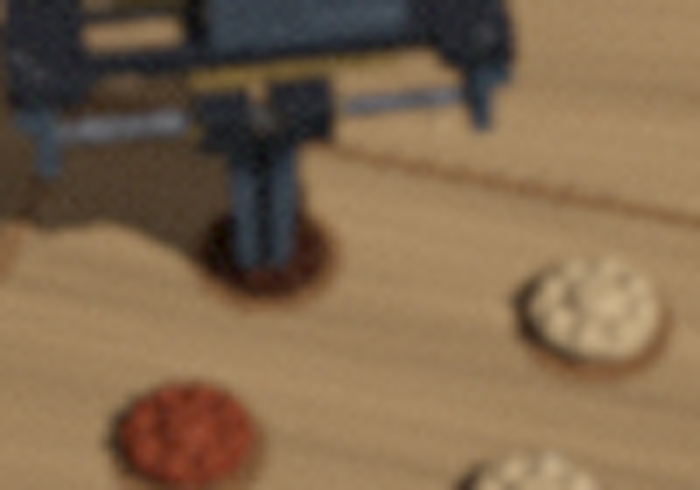

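Contact shows only now, at TCP z = 0.059. The fingertips look centred on the boss in the crop at about (265,265). I'll go by force from here and keep the steps small.

{"fn": "carry_out", "kwargs": {
  "rotation": [
    [0, 0, 0],
    [0, 0, 0]
  ],
  "travel": [
    [0, 0, 0.0007],
    [0, 0, 0.0007]
  ],
  "jaw": [1, 1]
}}

```text
time: 4.85
position: [0.4776, -0.0003, 0.058]
orientation: [-0.0, 0.991, 0.135, -0.0]
contact_force: [-8.5, 0.2, 34.0]
opening: 0.0003
```

The stop is hard at TCP 0.058, so the tip is at 0.036, exactly the seated boss height. I'll ease the force to about 12 N and hold.

{"fn": "carry_out", "kwargs": {
  "rotation": [
    [0, 0, 0],
    [0, 0, 0],
    [0, 0, 0],
    [0, 0, 0],
    [0, 0, 0]
  ],
  "travel": [
    [0, 0, -0.0004],
    [0, 0, 0],
    [0, 0, 0],
    [0, 0, 0],
    [0, 0, 0]
  ],
  "jaw": [1, 1, 1, 1, 1]
}}

```text
time: 5.27
position: [0.4776, -0.0003, 0.0582]
orientation: [0.0, 0.991, 0.135, 0.0]
contact_force: [-2.9, -0.3, 10.0]
opening: 0.0005
```

{"fn": "carry_out", "kwargs": {
  "rotation": [
    [0, 0, 0],
    [0, 0, 0],
    [0, 0, 0],
    [0, 0, 0],
    [0, 0, 0],
    [0, 0, 0],
    [0, 0, 0],
    [0, 0, 0]
  ],
  "travel": [
    [0, 0, 0],
    [0, 0, 0],
    [0, 0, 0],
    [0, 0, 0],
    [0, 0, 0],
    [0, 0, 0],
    [0, 0, 0],
    [0, 0, 0]
  ],
  "jaw": [1, 1, 1, 1, 1, 1, 1, 1]
}}

```text
time: 5.93
position: [0.4775, -0.0003, 0.0582]
orientation: [0.0, 0.991, 0.135, -0.0]
contact_force: [-2.4, 0.2, 10.3]
opening: 0.0007
```

{"fn": "carry_out", "kwargs": {
  "rotation": [
    [0, 0, 0],
    [0, 0, 0],
    [0, 0, 0],
    [0, 0, 0],
    [0, 0, 0],
    [0, 0, 0],
    [0, 0, 0],
    [0, 0, 0]
  ],
  "travel": [
    [0, 0, 0],
    [0, 0, 0],
    [0, 0, 0],
    [0, 0, 0],
    [0, 0, 0],
    [0, 0, 0],
    [0, 0, 0],
    [0, 0, 0]
  ],
  "jaw": [1, 1, 1, 1, 1, 1, 1, 1]
}}

```text
time: 6.6
position: [0.4775, -0.0003, 0.0582]
orientation: [-0.0, 0.991, 0.135, -0.0]
contact_force: [-2.1, -0.0, 10.1]
opening: 0.0006
```

{"fn": "carry_out", "kwargs": {
  "rotation": [
    [0, 0, 0],
    [0, 0, 0],
    [0, 0, 0],
    [0, 0, 0],
    [0, 0, 0],
    [0, 0, 0],
    [0, 0, 0],
    [0, 0, 0]
  ],
  "travel": [
    [0, 0, 0],
    [0, 0, 0],
    [0, 0, 0],
    [0, 0, 0],
    [0, 0, 0],
    [0, 0, 0],
    [0, 0, 0],
    [0, 0, 0]
  ],
  "jaw": [1, 1, 1, 1, 1, 1, 1, 1]
}}

```text
time: 7.27
position: [0.4775, -0.0003, 0.0582]
orientation: [-0.0, 0.991, 0.135, -0.0]
contact_force: [-2.5, -0.5, 9.9]
opening: 0.0008
```

{"fn": "carry_out", "kwargs": {
  "rotation": [
    [0, 0, 0],
    [0, 0, 0],
    [0, 0, 0],
    [0, 0, 0],
    [0, 0, 0],
    [0, 0, 0],
    [0, 0, 0],
    [0, 0, 0]
  ],
  "travel": [
    [0, 0, -0.003],
    [0, 0, -0.01],
    [0, 0, -0.02],
    [0, 0, -0.025],
    [0, 0, -0.03],
    [0, 0, -0.03],
    [0, 0, -0.025],
    [0, 0, -0.01]
  ],
  "jaw": [1, 1, 1, 1, 1, 1, 1, 1]
}}

```text
time: 7.93
position: [0.4787, -0.0003, 0.2148]
orientation: [0.0, 0.991, 0.135, 0.002]
contact_force: [0.5, -0.4, -0.2]
opening: 0.0007
```

```bash
python3 - <<'E'
from h import *
s=env.observe();print(s['time'],s['position'],s['contact_force'])
im=vision.read_camera('scene')[130:230,200:320]
cv2.imwrite('pics/s5.png',cv2.resize(im,None,fx=6,fy=6,interpolation=cv2.INTER_CUBIC))
for n in('walnut','cherry','maple_a'): print(n,[(d['confidence'],d['position']) for d in vision.tip_of(n,'scene')][:3])
E
```

```text
7.9333 [ 4.78682205e-01 -3.10572484e-04  2.14840787e-01] [ 0.51307609 -0.38430898 -0.16187657]
walnut [(0.68, [0.4748, 0.001, 0.0221])]
cherry [(0.72, [0.5758, -0.0114, 0.0286])]
maple_a [(0.68, [0.4955, 0.1305, 0.0295]), (0.59, [0.5916, 0.1177, 0.0244])]
```

View pics/s5.png

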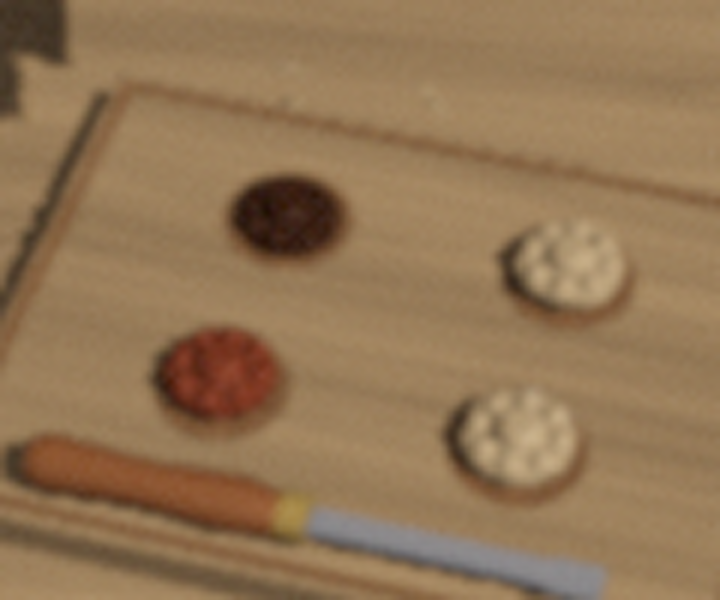

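The walnut rosette at crop (288,215) now sits lower, with hardly any shadow. The cherry (220,375) and both maples still stand proud, and the chisel is unmoved. The hand is clear, so I'm handing in.

```bash
python3 -c "
from rig import env
print(env.sign_off())"
```

```text
the job is handed in; nothing more can be done
None
```

The walnut rosette is pressed fully down on the panel. I held it there for about 2.4 s, then drew the hand straight up about 157 mm; the job is handed in at about 8 s of the 40 s.

- **Seating:** the fingers stopped hard at TCP z = 0.058 m, which puts the fingertips at 36 mm, the seated boss height. They stayed within 0.2 mm of that during the hold. The network's walnut height in the scene camera fell from 31 to 22 mm, though it is only good to about 4 mm.
- **Everything else:** in the last picture the cherry and both maple rosettes still stand proud and the chisel is unmoved. I did not look again at the gouge, glue bottle, mallet or spare rosette, but the arm did not go near them.

Two checks were less tidy:

- **Force peak:** the force reached about 34 N for a moment when the rosette hit the stop, before I eased it to about 10 N for the hold. That is firmer than "gently", though below the 40 N limit.
- **Force on the way down:** readings stayed near zero until just above the stop, although 3 to 4 N was expected as the rosette slid. I therefore judged seating from the hard stop height and the pictures, not from the sliding force.

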